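# Turn the pot carousel until the lidded jar is at the front

### The arm

A 7-joint arm with a two-finger parallel gripper is mounted at the origin on a cart in front of the work surface, level with it; the furniture and walls round the work are solid. World frame = base frame: x ahead of the robot, y to its left, z up, the work surface at z = 0. Lengths are in m, angles in rad, forces in N, time in s.
With the tool pointing down it reaches from about 0.425 to 0.825 m from the base axis. Payload 3.6 kg.
Tool frame: the origin (TCP) lies on the centre line of the jaws, within the pads' length; the fingertips stand 17 mm ahead of it and the grasp point (between the pads) lies 2 mm behind it; z points along the fingers, y is the direction in which the jaws open and shut (so a half turn about z gives the same grasp; the last joint's range is limited). The gripper opens to 93 mm and grips with 3 to 60 N. Pads are 15 mm wide; open, the fingers measure 128 mm over their backs; the gripper's body (75 mm by 188 mm) begins 65 mm behind the grasp point.
Start: joints at [1.208, 0.615, -0.013, 1.423, 0.008, 1.103, -0.04], TCP at [0.215, -0.613, 0.236] pointing down, gripper open.
Joint ranges: [-3.12, 3.12], [-0.3, 2.06], [-1.34, 1.32], [0.26, 2.42], [-1.36, 4.5], [0.01, 1.98], [-2.84, 2.84]. Speed limits (rad/s): [2.79, 2.79, 3.14, 3.14, 3.14, 3.14, 3.14].

### API

Orientations are given as a unit quaternion [w, x, y, z].
In Python, from station import status, eyes, manip, boxes_of, tip_of gives the robot as it stands.
- The arm moves only by the tool play_rows, never from a script. Its argument "rows" is one flat list of numbers, 5 for each row, row after row: the shift along the tool's x, y, z in m, then the turn about the tool's z in rad, then the closure in counts, from 0 (fully open) to 255 (shut). In form: [x, y, z, twist, grip, x, y, z, twist, grip, ...]. A call has 1 to 10 rows; each row is the pose to reach, as a shift and turn from the pose commanded when the call began, along the tool's axes at that moment; what a row does not reach only later rows make up. A row lasts 1/8 s, in which the tool goes at most 62.5 mm and 10.7 degrees, less where a joint would pass 70% of its speed; a pose out of reach is approached as far as the arm can. A call with a gripper value outside its range is refused whole. The fingers move at their own pace and stop on an object; "grip_force" is the grip in N (left out, the last holds). Time passes only in rows, so rows that repeat a pose let the fingers close. It gives the time, the measured TCP pose, the force and the opening at its end, in the units of the state.
- status.state(): the state, without advancing time (a new reading comes with each control period).
- eyes.get_image(name): name is "scene" or "top" or "wrist"; returns the picture (480x640x3 uint8, red, green, blue); there is no depth.
- eyes.camera_model(name): a dict with "camera_matrix" (3x3 intrinsics, pixels), "k1" (the pictures are not rectified: a ray, as slopes to the right and down, at radius r is drawn at 1 + k1 r^2 times it, then the intrinsics apply), "rvec" (rotation vector, rad) and "tvec" (3), from world to camera coordinates, as OpenCV has them; the wrist camera has in their place "hand_eye" (4x4, takes a point from camera to tool coordinates, whose origin is the TCP and whose axes are the flange's). Camera axes: x right, y down, z forward; pixel columns grow to the right and rows downward; lengths in m; the calibration is good to about 2 mm. A picture is of the moment at which its call begins: read the wrist's pose just before it. camera_model takes no time and is no camera call.
- manip.close_job(): hands the job in, once; it reports no verdict.
Trained networks look in the newest picture that a camera, given by its name, has taken for a name from the list of things; names that differ only in an ending like _2 or _b are one class to them, and where a whole thing is asked for, a point or a joint stands for the part that bears it (a point fixed in the world has none). Each returns a list of dicts, best first, with "p" (0 to 1); they miss things now and then, are a little off and sometimes report something else, mostly with a low value. They report only what shows in the picture. A call takes as long as a camera call. They do not tell look-alikes from the thing itself.
- boxes_of(query, camera): "rect" ([left, top, right, bottom] in pixels, round what is visible of it).
- tip_of(query, camera): "point" ([row, column] in pixels: a listed point, or the origin of a listed thing).
The state is a dict: "time": time; "q": joint angles; "dq": joint speeds; "joint_efforts": joint torques, N m; "ee_pos": TCP position; "orientation": TCP orientation; "wrist_force": force on the tool from outside, world axes, zero at the start; "ft_torque": the same for the moment, N m; "gripper_width": opening from 0.0 (shut) to 1.0 (fully open).
Only numpy, scipy, OpenCV 4.12 (cv2) and the standard library are available. Lean on these libraries where they do the work, as an engineer would, in place of code of your own. Each camera call takes 0.05 s, during which the arm holds its last target. There are 200 camera calls.

### The job

Turn the carousel of steel pots gently by pushing it round at its rim with the fingertips, until the small glass jar with the dark screw lid stands at the front, straight over the wooden tongue that sticks out of the carousel's foot. Do not touch, lift or tip anything that stands in the pots, and leave the other things on the worktop where they are. Finish with the carousel standing still.

Things in the scene. Friction and masses are not known exactly. Their poses are not given: they have to be found in the camera images.
- foot: Fixed dark wooden foot under the carousel: disc 150 mm across, 11 mm high, lying on the worktop, with a flat tongue 36 mm wide and 8 mm high that sticks out from under the pots to 188 mm from the axis. The foot cannot be moved. Origin on the worktop, on the vertical turning axis; its z is up and the tongue points along its -x: that direction is the front.
- tongue_tip (a point): The rounded end of the foot's tongue, on its top face, 188 mm from the turning axis, 8 mm above the worktop.
- carousel: Turning part on the foot: wooden plate 200 mm across (top 20 mm above the worktop), hub 44 mm across (top 50 mm), five open steel pots in a ring. Origin on the turning axis, 12 mm above the worktop; z up; one pot (empty at first) along its -x, the others every 72 degrees. Turns either way, two turns each; friction 0.12 N m (about 1 N at the rim); stops almost at once when let go.
- empty_pot (a point): Centre of the empty pot's mouth, 75 mm above the worktop, 95 mm from the turning axis. All five pots are alike: 84 mm across outside, wall 4 mm, 55 mm high, rims 75 mm and inner floors 25 mm above the worktop; they reach 137 mm from the axis.
- gap (a point): Point in one gap between neighbouring pots, 115 mm from the axis, 60 mm above the worktop; the other gaps are every 72 degrees from it, each half way between two pots. A gap is 28 mm wide at its narrowest (77 mm from the axis), about 75 mm wide here. Shut fingertips dipped in here and moved round push a pot's wall sideways and turn the carousel.
- lid_jar: The jar to bring to the front: small clear glass jar with a dark brown screw lid and a pale label, 48 mm across, 70 mm high, loose in one of the pots; its top is 95 mm above the worktop. Origin at the centre of its underside, near its pot's middle (95 mm from the turning axis).
- tumbler: Small plain black tumbler, open at the top, 60 mm across, 58 mm high, loose in another pot; leave it alone. Origin at the centre of its underside.
- small_glass: Small clear drinking glass, open at the top, 58 mm across, 70 mm high, loose in another pot; leave it alone. Origin at the centre of its underside.
- carton: Small upright carton, pink above and black below, with a round cap, 47 x 51 x 78 mm, loose in another pot, its top 103 mm above the worktop; leave it alone. Origin at the centre of its underside.
- fish_tin: Flat round tin, 86 mm across, 40 mm high, standing on the worktop to the right of the carousel; leave it alone. Origin at the centre of its underside.
- dish_brush: Wooden brush with bristles down, 154 mm long along its y, 61 mm wide, 46 mm high, near right on the worktop; leave it alone. Origin at the centre of its underside.
Mind the look-alikes: they are no part of the job. Leave any purple or turquoise look-alike of the lid_jar alone.

How it is judged:
On the way:
1. the fingers push the carousel while the jar is still away from the front (contact force between the fingers and carousel above 0.3 N and x of lid_jar in the frame of foot above -0.09 m), for 0.01 s.
At the end, for the whole second after the job is handed in: The jar stands at the front: its middle within 16 mm sideways of the tongue's centre line, on the tongue's side; the carousel is still (under 0.05 rad/s); jar, tumbler, glass and carton all stand upright (within 0.2 rad) on their pots' floors (within 8 mm) (y of lid_jar in the frame of foot between -0.016 and 0.016 m and x of lid_jar in the frame of foot below -0.07 m and angular speed of carousel below 0.05 rad/s and height (world z) of each of lid_jar, tumbler, small_glass, carton below 0.033 m and angle between each of lid_jar, tumbler, small_glass, carton's own z axis and vertical below 0.2 rad); the robot touches nothing.
It fails at once if the robot presses on or takes hold of a thing in the pots (over 1.5 N) (contact force between any of the fingers, the arm and lid_jar above 1.5 N or contact force between any of the fingers, the arm and tumbler above 1.5 N or contact force between any of the fingers, the arm and small_glass above 1.5 N or contact force between any of the fingers, the arm and carton above 1.5 N).
It fails at once if a thing in the pots is lifted (over 15 mm) or tipped (over 0.4 rad) (height (world z) of any of lid_jar, tumbler, small_glass, carton above 0.04 m or angle between any of lid_jar, tumbler, small_glass, carton's own z axis and vertical above 0.4 rad).
It fails at once if the carousel is flung round (over 3 rad/s) (angular speed of carousel above 3 rad/s).
It fails at once if a bystander on the worktop is moved by more than 15 mm (distance of any of fish_tin, dish_brush from where it was at the start of the episode above 0.015 m).
It also fails if it takes over 72 s, if anything falls off the work surface, if the arm or the gripper's body presses on something with over 40 N, if the wrist force passes 120 N, or if a joint passes its speed limit or range.

## Working session

There is one attempt and no reset: what is moved stays moved. The work goes in short steps, Python scripts to look and compute and a tool call to move; the robot and the scene stay as the last step left them, time stands still between calls to the robot, and variables do not carry over. Pictures are saved under pics/ and viewed, about 8 in all and at most 12, crops included, and the job is handed in when it is done.

Besides the shell and the picture viewer there is one more tool, called after ">>>" as name(argument=value, ...) on one line, values as JSON. play_rows: Moves the arm, as the interface text tells. Its arguments: {"type":"object","properties":{"rows":{"type":"array"},"grip_force":{"type":"number"}},"required":["rows"]}

```bash
mkdir -p pics; cat > h.py <<'E'
import numpy as np, cv2
from station import status, eyes, manip, boxes_of, tip_of
def ray(cam,px):  # px=(col,row) -> origin, dir world
    m=eyes.camera_model(cam);K=np.array(m["camera_matrix"]);k1=m["k1"]
    d=np.linalg.inv(K)@[px[0],px[1],1]; s=d[:2].copy(); u=s.copy()
    for _ in range(20): u=s/(1+k1*(u@u))
    R=cv2.Rodrigues(np.array(m["rvec"],float))[0];t=np.array(m["tvec"],float).ravel()
    return -R.T@t, R.T@np.array([u[0],u[1],1])
def at(cam,px,z):
    o,d=ray(cam,px); return o+d*(z-o[2])/d[2]
def proj(cam,P):
    m=eyes.camera_model(cam);K=np.array(m["camera_matrix"])
    R=cv2.Rodrigues(np.array(m["rvec"],float))[0];t=np.array(m["tvec"],float).ravel()
    p=R@np.array(P)+t;u=p[:2]/p[2];u=u*(1+m["k1"]*(u@u));return (K@[u[0],u[1],1])[:2]
def save(cam,n):
    im=eyes.get_image(cam);cv2.imwrite(f"pics/{n}.png",im[:,:,::-1]);return im
E
python3 - <<'E'
from h import *
print(status.state())
for c in("top","scene"):
    save(c,c+"0")
    for q,z in(("tongue_tip",.008),("foot",0),("carousel",.012),("empty_pot",.075),("gap",.06),("lid_jar",.025),("tumbler",.025),("small_glass",.025),("carton",.025),("fish_tin",0),("dish_brush",0)):
        for r in tip_of(q,c)[:5]:
            p=r["point"];print(c,q,round(r["p"],2),np.round(p),at(c,p[::-1],z).round(3))
E
```

```text
{'time': 0.0, 'q': array([ 1.20752182,  0.61589283, -0.01262538,  1.42488117,  0.00812784,
        1.10338547, -0.04040907]), 'dq': array([ 1.54354389e-03, -7.66403888e-05, -9.63125578e-05, -5.21152656e-04,
        7.05642211e-05, -1.12657571e-03,  5.62049177e-04]), 'joint_efforts': array([-4.91203700e-04, -4.58936584e+01,  2.09363764e-01, -1.65743941e+01,
       -6.09556236e-02,  2.05706782e-02,  2.55011955e-04]), 'ee_pos': array([ 0.21455131, -0.61278597,  0.2345041 ]), 'orientation': array([-1.23536838e-03,  9.85849078e-01,  1.67630582e-01, -2.37979452e-04]), 'wrist_force': array([ 0.49656871,  0.96861578, -0.55909038]), 'ft_torque': array([-0.04705748,  0.02669288, -0.0166865 ]), 'gripper_width': 1.000030433482127}
top tongue_tip 0.55 [326. 268.] [ 0.381 -0.177  0.008]
top foot 0.64 [327. 266.] [ 0.38  -0.173  0.   ]
top carousel 0.9 [243. 244.] [ 0.565 -0.122  0.012]
top empty_pot 0.75 [286. 245.] [ 0.461 -0.136  0.075]
top gap 0.95 [195. 225.] [ 0.66  -0.086  0.06 ]
top gap 0.59 [325. 391.] [ 0.383 -0.437  0.06 ]
top lid_jar 0.86 [246. 284.] [ 0.556 -0.212  0.025]
top lid_jar 0
[... 647 characters left out ...]
9 [219. 319.] [ 0.569 -0.321  0.025]
scene lid_jar 0.66 [253. 290.] [ 0.56  -0.208  0.025]
scene lid_jar 0.6 [201. 276.] [ 0.68  -0.301  0.025]
scene tumbler 0.91 [325. 255.] [ 0.506 -0.037  0.025]
scene small_glass 0.56 [325. 255.] [ 0.505 -0.038  0.025]
scene small_glass 0.55 [245. 243.] [ 0.654 -0.161  0.025]
scene carton 0.91 [294. 216.] [ 0.612 -0.04   0.025]
scene carton 0.17 [244. 244.] [ 0.653 -0.163  0.025]
scene fish_tin 0.68 [177. 360.] [ 0.582 -0.51   0.   ]
scene fish_tin 0.27 [292. 214.] [ 0.631 -0.047  0.   ]
scene dish_brush 0.93 [228. 419.] [ 0.383 -0.459  0.   ]
scene dish_brush 0.46 [288. 302.] [ 0.495 -0.168  0.   ]
scene dish_brush 0.26 [251. 292.] [ 0.571 -0.228  0.   ]
```

View pics/top0.png

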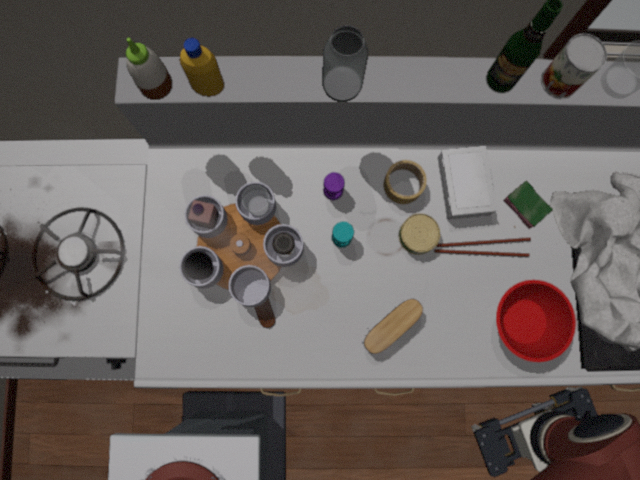

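View pics/scene0.png

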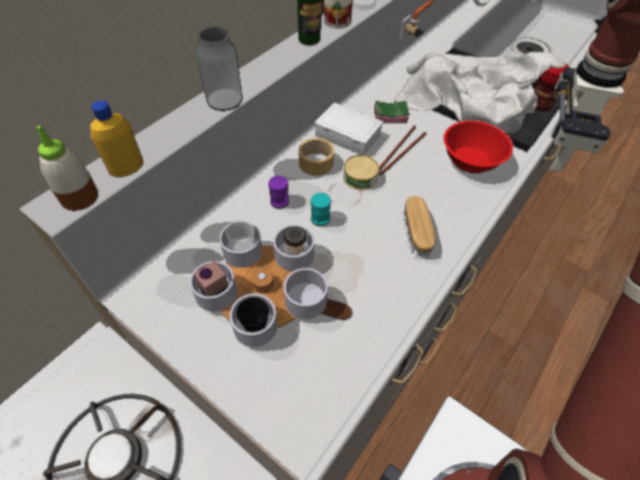

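The `lid_jar` class has three candidates in the top view. The one at (284,246) has a dark lid and stands in a pot, so it fits. The ones at (334,185) and (343,235) are the purple and turquoise look-alikes on the worktop. I'll fit the carousel pose and confirm it with a crop and overlay.

```bash
cat >> h.py <<'E'
from scipy.optimize import least_squares
def fit(c0=None):
    """fit cx,cy,pot phase (jar pot angle) and tongue angle from nets; c0 fixes nothing"""
    offs={"lid_jar":0,"empty_pot":-72,"tumbler":-144,"carton":144,"small_glass":72}
    obs=[]
    for c in("top","scene"):
        eyes.get_image(c)
        for q,z in(("tongue_tip",.008),("empty_pot",.075),("lid_jar",.025),("tumbler",.025),("small_glass",.025),("carton",.025),("carousel",.012)):
            for r in tip_of(q,c)[:4]:
                if r["p"]>.4: obs.append((q,at(c,r["point"][::-1],z)[:2]))
    def model(x,q):
        C=x[:2]
        if q=="carousel": return C
        a,r=(x[3],.188) if q=="tongue_tip" else (x[2]+np.radians(offs[q]),.095)
        return C+r*np.array([np.cos(a),np.sin(a)])
    o=[(q,p) for q,p in obs if np.hypot(*(p-[.558,-.118]))<.2 and not(q!="tongue_tip" and np.hypot(*(p-[.558,-.118]))>.13)]
    return o,model
E
python3 - <<'E'
from h import *
o,model=fit()
s=least_squares(lambda x:np.concatenate([(model(x,q)-p)/.01 for q,p in o]),[.558,-.118,np.radians(-92),np.radians(-161)],loss="soft_l1")
x=s.x;print(x[:2].round(4),np.degrees(x[2:]).round(1))
for q,p in o: print(q,p.round(3),((p-model(x,q))*1000).round())
im=cv2.imread("pics/top0.png")
im=cv2.resize(im[165:345,150:370],None,fx=3.6,fy=3.3*1.09,interpolation=cv2.INTER_CUBIC)
f=lambda P:tuple(int(v) for v in (proj("top",P)-[150,165])*[3.6,3.597])
def circ(c,r,z,col):
    pts=[f([c[0]+r*np.cos(t),c[1]+r*np.sin(t),z]) for t in np.linspace(0,6.3,40)]
    cv2.polylines(im,[np.array(pts)],True,col,1)
for k in range(5):
    a=x[2]+k*2*np.pi/5; circ(x[:2]+.095*np.array([np.cos(a),np.sin(a)]),.042,.075,(0,255,0) if k else (0,0,255))
a=x[3];C=x[:2]
cv2.line(im,f([*C,.05]),f([*(C+.188*np.array([np.cos(a),np.sin(a)])),.008]),(255,255,0),1)
circ(C,.022,.05,(255,0,255))
cv2.imwrite("pics/crop.png",im)
E
```

```text
[ 0.5613 -0.1216] [ -93.6 -163.8]
tongue_tip [ 0.378 -0.179] [-2. -5.]
tongue_tip [ 0.682 -0.071] [302. 103.]
empty_pot [ 0.462 -0.141] [-7.  4.]
lid_jar [ 0.551 -0.217] [-4. -1.]
tumbler [ 0.561 -0.119] [ 51. -77.]
tumbler [ 0.51  -0.041] [-0.  1.]
small_glass [ 0.65 -0.15] [1. 7.]
carton [ 0.612 -0.042] [-10.   6.]
carton [ 0.466 -0.136] [-156.  -88.]
carousel [ 0.567 -0.125] [ 6. -4.]
tongue_tip [ 0.374 -0.179] [-7. -5.]
empty_pot [ 0.468 -0.136] [-1.  9.]
lid_jar [ 0.558 -0.205] [ 3. 11.]
lid_jar [ 0.647 -0.165] [92. 52.]
tumbler [ 0.505 -0.038] [-6.  4.]
small_glass [ 0.647 -0.163] [-3. -6.]
carton [ 0.686 -0.099] [ 64. -51.]
carton [ 0.613 -0.038] [-9. 11.]
carousel [ 0.549 -0.124] [-12.  -2.]
carousel [ 0.657 -0.166] [ 96. -45.]
```

View pics/crop.png

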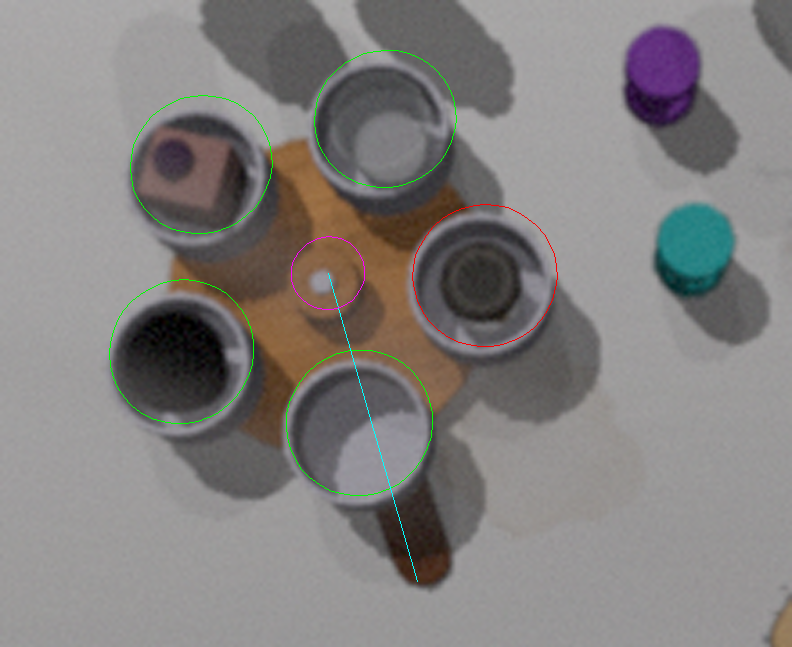

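The crop confirms it: the dark-lid jar is at crop pixel (480,283), in the right-hand pot. The overlay sits about 5 mm too far in x. Corrected values are axis (0.5565,-0.1207), tongue at -162° and jar at -93.5°. I need about 68.5° clockwise and will push on the empty pot from the near-right gap. Next I'll work out the finger path.

```bash
cat > plan.py <<'E'
from h import *
from scipy.spatial.transform import Rotation as Ro
C=np.array([.5565,-.1207])
u=lambda d:np.array([np.cos(np.radians(d)),np.sin(np.radians(d))])
def toolaxes():
    w,x,y,z=status.state()["orientation"];return Ro.from_quat([x,y,z,w]).as_matrix()
R=toolaxes();A=R[:2,:2]
def shift(P,P0): return (A.T@(np.array(P)-P0))
def dist(F,pot): # finger rect at F to pot centre
    q=np.abs(A.T@(pot-F))-[.0075,.0175]; return np.hypot(*np.maximum(q,0))
def potang(F,start,sense=-1): # rotate pot from start until clear of finger
    a=start
    while dist(F,C+.095*u(a))<.042 and a>start-200: a-=.1
    return a
E
python3 - <<'E'
from plan import *
P0=status.state()["ee_pos"];print(P0,A.round(3))
pa=-165.6;F0=C+.115*u(-129.6)
print("gap",F0.round(4),"shift",shift(F0,P0[:2]).round(3),"clear",dist(F0,C+.095*u(-165.6))-.042,dist(F0,C+.095*u(-93.6))-.042)
for a in np.arange(-129.6,-215,-5):
    F=C+.115*u(a);pa=potang(F,pa)
    print(round(a,1),"jar",round(pa+72,1),F.round(3),"shift from gap",shift(F,F0).round(4),"clear jarpot",round(dist(F,C+.095*u(pa+72))-.042,3))
E
```

```text
[ 0.21481868 -0.61343782  0.23563765] [[ 0.944  0.331]
 [ 0.331 -0.944]]
gap [ 0.4832 -0.2093] shift [ 0.387 -0.293] clear 0.008015899255350241 0.013036407455783897
-129.6 jar -93.6 [ 0.483 -0.209] shift from gap [0. 0.] clear jarpot 0.013
-134.6 jar -94.1 [ 0.476 -0.203] shift from gap [-0.0048 -0.0088] clear jarpot 0.019
-139.6 jar -99.4 [ 0.469 -0.195] shift from gap [-0.0088 -0.018 ] clear jarpot 0.017
-144.6 jar -104.6 [ 0.463 -0.187] shift from gap [-0.012  -0.0275] clear jarpot 0.016
-149.6 jar -109.7 [ 0.457 -0.179] shift from gap [-0.0144 -0.0373] clear jarpot 0.015
-154.6 jar -114.6 [ 0.453 -0.17 ] shift from gap [-0.0159 -0.0472] clear jarpot 0.014
-159.6 jar -119.4 [ 0.449 -0.161] shift from gap [-0.0165 -0.0572] clear jarpot 0.014
-164.6 jar -124.1 [ 0.446 -0.151] shift from gap [-0.0163 -0.0672] clear jarpot 0.014
-169.6 jar -128.7 [ 0.443 -0.141] shift from gap [-0.0151 -0.0772] clear jarpot 0.015
-174.6 jar -133.1 [ 0.442 -0.132] shift from gap [-0.0132 -0.087 ] clear jarpot 0.016
-179.6 jar -137.4 [ 0.442 -0.122] shift from gap [-0.0103 -0.0967] clear jarpot 0.017
-184.6 jar -141.7 [ 0.442 -0.111] shift from gap [-0.0067 -0.106 ] clear jarpot 0.019
-189.6 jar -145.8 [ 0.443 -0.102] shift from gap [-0.0022 -0.115 ] clear jarpot 0.021
-194.6 jar -149.8 [ 0.445 -0.092] shift from gap [ 0.003  -0.1235] clear jarpot 0.023
-199.6 jar -153.9 [ 0.448 -0.082] shift from gap [ 0.009  -0.1316] clear jarpot 0.024
-204.6 jar -158.2 [ 0.452 -0.073] shift from gap [ 0.0156 -0.1391] clear jarpot 0.025
-209.6 jar -162.8 [ 0.457 -0.064] shift from gap [ 0.0229 -0.1461] clear jarpot 0.025
-214.6 jar -167.7 [ 0.462 -0.055] shift from gap [ 0.0307 -0.1523] clear jarpot 0.025
```

>>> play_rows(rows=[0.046,-0.035,0,0,255,0.092,-0.07,0,0,255,0.138,-0.105,0,0,255,0.184,-0.14,0,0,255,0.23,-0.175,0,0,255,0.276,-0.21,0,0,255,0.322,-0.245,0,0,255,0.36,-0.273,0,0,255,0.387,-0.293,0,0,255,0.387,-0.293,0,0,255], grip_force=10)

```text
time: 3.25
ee_pos: [0.4851, -0.2057, 0.2358]
orientation: [-0.001, 0.985, 0.171, 0.001]
wrist_force: [-0.6, -0.5, -1.0]
gripper_width: 0.015
```

```bash
python3 - <<'E'
from plan import *
s=status.state();print(s["time"],s["ee_pos"],s["gripper_width"],s["q"].round(2),A.round(3))
print(shift(C+.115*u(-129.6),s["ee_pos"][:2]))
im=eyes.get_image("wrist");cv2.imwrite("pics/w1.png",im[:,:,::-1])
E
```

```text
3.25 [ 0.48506054 -0.20568579  0.23582255] 0.014816833395361691 [ 0.41  0.42 -0.08  1.78  0.04  0.94 -0.91] [[ 0.942  0.337]
 [ 0.337 -0.942]]
[-0.00297599  0.00278332]
```

View pics/w1.png

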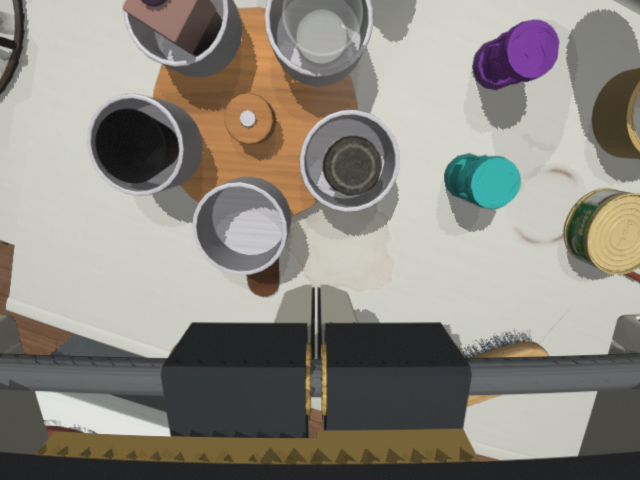

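The wrist view shows the hub top at (249,118), the jar pot mouth at (350,160), the empty pot mouth at (242,226) and the tongue tip at (263,290). I'll check the axis against these.

```bash
python3 - <<'E'
from plan import *
s=status.state();m=eyes.camera_model("wrist");K=np.array(m["camera_matrix"]);H=np.array(m["hand_eye"]);R=toolaxes()
def wat(px,z):
    d=cv2.undistortPoints(np.array([[px]],float),K,np.array([m["k1"],0,0,0]))[0,0]
    o=s["ee_pos"]+R@H[:3,3];v=R@H[:3,:3]@[d[0],d[1],1];return (o+v*(z-o[2])/v[2])[:2]
for n,px,z in(("hub",(249,118),.05),("jarpot",(350,160),.075),("emptypot",(242,226),.075),("tumpot",(137,144),.075),("tip",(265,294),.008),("lid",(352,165),.095)):
    p=wat(px,z);v=p-C;print(n,p.round(4),np.hypot(*v).round(4),np.degrees(np.arctan2(v[1],v[0])).round(1))
E
```

```text
hub [ 0.5555 -0.1213] 0.0012 -147.5
jarpot [ 0.5513 -0.2147] 0.0942 -93.2
emptypot [ 0.4677 -0.1461] 0.0924 -164.1
tumpot [ 0.5058 -0.043 ] 0.0928 123.1
tip [ 0.3822 -0.1841] 0.1855 -160.0
lid [ 0.5486 -0.2155] 0.0951 -94.8
```

>>> play_rows(rows=[-0.003,0.003,0.04,0,255,-0.003,0.003,0.08,0,255,-0.003,0.003,0.11,0,255,-0.003,0.003,0.14,0,255,-0.003,0.003,0.16,0,255,-0.003,0.003,0.178,0,255,-0.003,0.003,0.178,0,255,-0.003,0.003,0.178,0,255])

```text
time: 4.3
ee_pos: [0.4813, -0.2142, 0.0583]
orientation: [0.001, 0.986, 0.167, 0.0]
wrist_force: [1.0, 0.2, -0.3]
gripper_width: 0.007
```

>>> play_rows(rows=[-0.005,-0.009,0,0,255,-0.009,-0.018,0,0,255,-0.012,-0.0275,0,0,255,-0.0145,-0.037,0,0,255,-0.016,-0.047,0,0,255,-0.0165,-0.057,0,0,255,-0.0163,-0.067,0,0,255,-0.015,-0.077,0,0,255,-0.013,-0.087,0,0,255,-0.013,-0.087,0,0,255])

```text
time: 5.55
ee_pos: [0.4399, -0.1334, 0.0576]
orientation: [-0.001, 0.986, 0.169, -0.001]
wrist_force: [0.1, 0.5, -0.7]
gripper_width: 0.009
```

```bash
cat > chk.py <<'E'
from plan import *
import sys
s=status.state();print(s["time"],s["ee_pos"].round(4),s["wrist_force"].round(1))
im=save("top",sys.argv[1])
for r in tip_of("lid_jar","top")[:4]:
    p=at("top",r["point"][::-1],.025)[:2];v=p-C;print("jar",round(r["p"],2),p.round(3),np.degrees(np.arctan2(v[1],v[0])).round(1))
pr=proj("top",[*C,.05]);x0,y0=(pr-[75,75]).astype(int)
cv2.imwrite(f"pics/{sys.argv[1]}c.png",cv2.resize(im[y0:y0+180,x0:x0+170,::-1],None,fx=3.3,fy=3.3,interpolation=cv2.INTER_CUBIC));print("crop origin",x0,y0)
E
python3 chk.py t2
```

```text
5.55 [ 0.4399 -0.1334  0.0576] [ 0.1  0.5 -0.7]
jar 0.85 [ 0.677 -0.32 ] -58.7
jar 0.69 [ 0.569 -0.346] -86.8
jar 0.57 [ 0.494 -0.191] -131.7
crop origin 165 168
```

View pics/t2c.png

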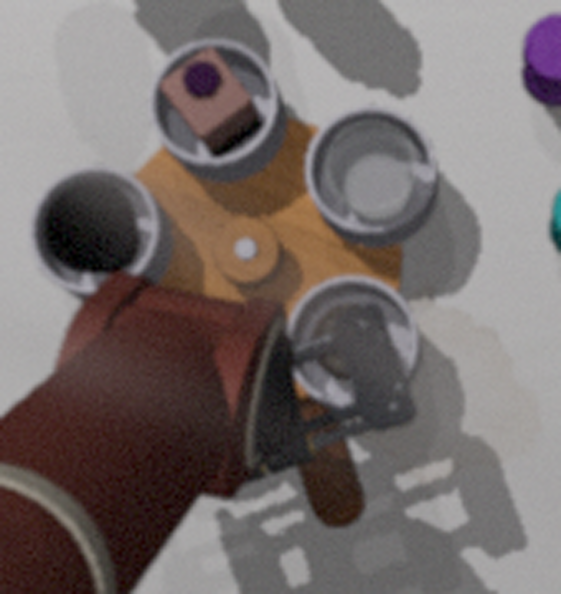

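The model agrees: jar at about -132° and everything upright. I'll carry on to about -160°.

>>> play_rows(rows=[0.003,-0.0097,0,0,255,0.0065,-0.019,0,0,255,0.011,-0.028,0,0,255,0.016,-0.0365,0,0,255,0.022,-0.0445,0,0,255,0.027,-0.05,0,0,255,0.03,-0.0535,0,0,255,0.0315,-0.055,0,0,255,0.0315,-0.055,0,0,255,0.0315,-0.055,0,0,255])

```text
time: 6.9
ee_pos: [0.4522, -0.0728, 0.0578]
orientation: [-0.0, 0.986, 0.167, 0.0]
wrist_force: [-0.6, -0.5, 0.9]
gripper_width: 0.01
```

```bash
python3 chk.py t3
```

```text
6.9 [ 0.4522 -0.0728  0.0578] [-0.6 -0.5  0.9]
jar 0.92 [ 0.682 -0.318] -57.6
jar 0.9 [ 0.567 -0.342] -87.2
jar 0.64 [ 0.462 -0.149] -163.1
jar 0.17 [ 0.562 -0.12 ] 5.7
crop origin 165 168
```

View pics/t3c.png

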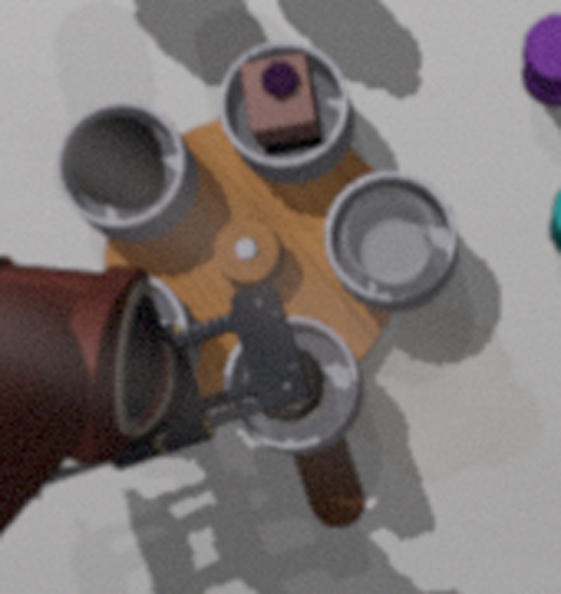

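>>> play_rows(rows=[-0.007,0.008,0,0,255,-0.007,0.008,0,0,255,-0.007,0.008,-0.04,0,255,-0.007,0.008,-0.08,0,255,-0.007,0.008,-0.13,0,255,-0.007,0.008,-0.18,0,255,-0.025,0.055,-0.18,0,255,-0.045,0.11,-0.18,0,255,-0.065,0.165,-0.18,0,255,-0.08,0.21,-0.18,0,255])

```text
time: 8.25
ee_pos: [0.4449, -0.3, 0.2377]
orientation: [0.0, 0.986, 0.167, -0.0]
wrist_force: [0.6, 0.3, -0.4]
gripper_width: 0.006
```

```bash
python3 chk.py t4; python3 - <<'E'
from h import *
for q in("tongue_tip","lid_jar"):
  for c,z in(("scene",.008 if q[0]=="t" else .025),("top",.008 if q[0]=="t" else .025)):
    eyes.get_image(c)
    for r in tip_of(q,c)[:4]:print(q,c,r["p"],r["point"],at(c,r["point"][::-1],z).round(3))
E
```

```text
8.25 [ 0.4449 -0.3     0.2377] [ 0.6  0.3 -0.4]
jar 0.92 [ 0.679 -0.313] -57.5
jar 0.91 [ 0.465 -0.147] -163.8
jar 0.49 [ 0.569 -0.344] -86.9
crop origin 165 168
tongue_tip scene 0.75 [315.6, 351.0] [ 0.376 -0.175  0.008]
lid_jar scene 0.78 [202.9, 277.9] [ 0.673 -0.299  0.025]
lid_jar scene 0.56 [222.2, 321.2] [ 0.559 -0.316  0.025]
lid_jar top 0.66 [286.2, 253.2] [ 0.467 -0.147  0.025]
lid_jar top 0.48 [237.4, 344.4] [ 0.574 -0.345  0.025]
```

View pics/t4c.png

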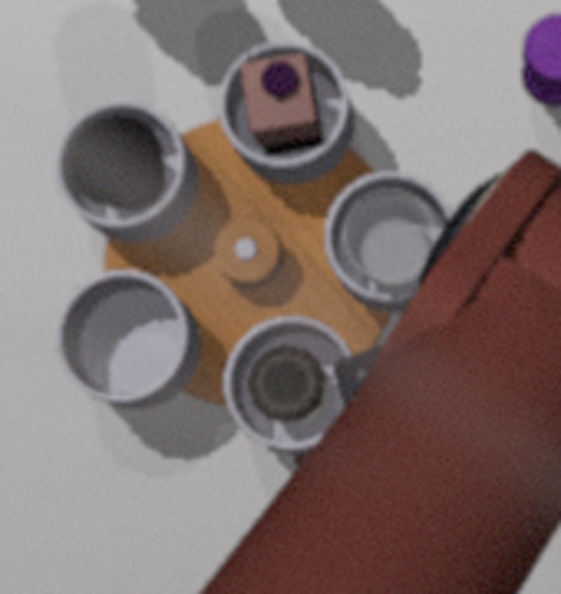

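The view is clear now: the lid centre is at crop (288,381), the pot mouth at (291,384) and the hub at (245,249). In the previous crop the tongue ended at (341,527), with edges around (303,465) and (357,455). Last, the side offset.

```bash
python3 - <<'E'
from plan import *
f=lambda p,z:at("top",(165+p[0]/3.3,168+p[1]/3.3),z)[:2]
hub=f((246,252),.05);lid=f((288,381),.095);pot=f((291,384),.075);tip=f((340,524),.008);mid=f((330,460),.008)
print(hub,lid,pot,tip,mid)
for n,c in(("hub",hub),("C",C)):
    for t in(tip,mid,np.array([.3822,-.1841])):
        d=(t-c)/np.hypot(*(t-c)); 
        print(n,[(round(float((p-c)@d),4),round(float(d[0]*(p-c)[1]-d[1]*(p-c)[0]),4)) for p in(lid,pot)])
E
```

```text
[ 0.55374885 -0.11842162] [ 0.46507981 -0.15265156] [ 0.46531894 -0.15223507] [ 0.38023983 -0.17841422] [ 0.42203349 -0.1712473 ]
hub [(0.095, 0.0034), (0.0946, 0.0031)]
hub [(0.095, -0.0012), (0.0947, -0.0015)]
hub [(0.095, 0.0003), (0.0947, -0.0)]
C [(0.0968, 0.0019), (0.0965, 0.0016)]
C [(0.0968, -0.0023), (0.0964, -0.0026)]
C [(0.0968, -0.0012), (0.0965, -0.0015)]
```

The jar is within about 4 mm of the centre line, against a 16 mm tolerance, and the arm is clear. Handing in.

```bash
python3 -c "
from h import *
print(manip.close_job())"
```

```text
the job is handed in; nothing more can be done
None
```

The jar with the dark lid now stands at the front, over the tongue, and I have handed the job in. I dipped the shut fingertips into the gap beside the empty pot and pushed that pot's wall about 68° clockwise. Then I backed off, raised the arm and moved it clear, at about 8 s on the robot's clock.

- **Jar position:** the last top view puts it about 95 mm out on the tongue's side. It is within about 4 mm of the centre line, where 16 mm is allowed.
- **Other things:** the glass, tumbler, carton and jar all looked upright in their pots. I did not measure the fish tin and brush again; the arm passed above them at a safe height.
- **Carousel:** the pots were in the same place in the views before and after I let go, so it is standing still. I have no direct reading of its speed.
- **Checks that disagreed:** the cameras differ by about 2° on the tongue's direction. The last scene view reported only the two look-alikes as the jar and missed the real one, so the final position rests on the top camera.

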